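# Glue a cap onto a turned cup in the hinged jig

### The arm

A 6-joint arm with a two-finger parallel gripper is mounted at the origin on the work surface. World frame = base frame: x ahead of the robot, y to its left, z up, the work surface at z = 0. Lengths are in m, angles in rad, forces in N, time in s.
With the tool pointing down it reaches from about 0.325 to 0.85 m from the base axis. Payload 4.4 kg.
Tool frame: the origin (TCP) lies midway between the tips of the shut fingers; the grasp point (between the pads) lies manip.pinch_z behind it (manip.pinch_z is the distance from the TCP to the grasp point, in m); z points along the fingers, y is the line along which they close (so a half turn about z gives the same grasp; the last joint's range is limited). The gripper opens to 94 mm and grips with 3 to 60 N. Pads are 16 mm wide; open, the fingers measure 119 mm over their backs; the gripper's body (75 mm by 177 mm) begins 78 mm behind the grasp point.
Start: joints at [1.044, 0.207, 1.542, -0, 1.393, -0.15], TCP at [0.212, 0.535, 0.205] pointing down, gripper open.
Joint ranges: [-2.73, 2.73], [-0.86, 2.22], [0.23, 2.46], [-1.11, 4.25], [0.08, 2.63], [-2.82, 2.82]. Speed limits (rad/s): [2.79, 2.79, 3.14, 3.14, 3.14, 3.14].

### API

Orientations are given as [roll, pitch, yaw] about the fixed x, y, z axes, in that order (R = Rz(yaw) Ry(pitch) Rx(roll)).
In Python, from plant import sense, optics, order, manip gives the robot as it stands. The module is installed in compiled form; this text tells all that it offers.
- The arm moves only by the tool move_arm, never from a script. Its argument "commands" is a list of rows, each an object of numbers: "dx", "dy", "dz": the shift along the world's x, y, z each as a share of 400 mm, from -1 to 1; "ax", "ay", "az": the turn, a rotation vector about the world's x, y, z each as a share of pi rad, from -1 to 1. In form: [{"dx": .., "dy": .., "dz": .., "ax": .., "ay": .., "az": ..}, ...]. A call has 1 to 20 rows; each row is the pose to reach, as a shift and turn from the pose commanded when the call began, turning the shorter way round; what a row does not reach only later rows make up. A row lasts 1/12 s, in which the tool goes at most 41.7 mm and 7.16 degrees, less where a joint would pass 70% of its speed; a pose out of reach is approached as far as the arm can. A call with a number of a shift or a turn outside -1 to 1 is refused whole. A call with a gripper value outside its range is refused whole. "fingers" is the closure, from 0 (fully open) to 1 (shut), set as the call begins (left out, the last holds). The fingers move at their own pace and stop on an object; the grip force is fixed at half the most. Time passes only in rows, so rows that repeat a pose let the fingers close. It gives the time, the measured TCP pose, the force, the opening and the grip force at its end, in the units of the state.
- sense(): the state, without advancing time (a new reading comes with each control period).
- optics.grab_frame(name): name is "scene" or "side" or "wrist"; returns a dict with "pixels" (420x560x3 uint8, red, green, blue), "range_z" (420x560 float32, m along the optical axis (not along the pixel's ray), 0 where there is no reading), "camera_matrix" (3x3 intrinsics, pixels), "pose" (4x4, takes a point from camera to world coordinates); the wrist camera has in their place "hand_eye" (4x4, takes a point from camera to tool coordinates, whose origin is the TCP and whose axes are the flange's). Camera axes: x right, y up, looking along -z (the intrinsics and any distortion apply to the point x, -y, -z); pixel columns grow to the right and rows downward; lengths in m; the calibration is good to about 2 mm. A picture is of the moment at which its call begins: read the wrist's pose just before it.
- order.close_job(): hands the job in; it is judged then, once.
The state is a dict: "time": time; "joint_pos": joint angles; "dq": joint speeds; "effort": joint torques, N m; "position": TCP position; "eef_rot": TCP orientation; "wrist_force": force on the tool from outside, world axes, zero at the start; "moment": the same for the moment, N m; "opening": finger opening in m; "grasp_force": force on a finger pad.
Only numpy, scipy, OpenCV 4.12 (cv2) and the standard library are available. Lean on these libraries where they do the work, as an engineer would, in place of code of your own. Each camera call takes 0.05 s, during which the arm holds its last target. There are 200 camera calls.

### The job

Set the loose wooden cap, plug down, on the cup in the open gluing jig so that it sits seated and level, and let it go; then swing the jig's upper half shut over it and push the steel pin with the collar through the aligned holes of both halves. Finish holding: the program ends with the gripper still on the pin, pressing it down so that its collar keeps the two halves pressed fully shut on the cap. Leave everything else on the table where it is.

Things in the scene. Friction and masses are not known exactly. Their poses are not given: they have to be found in the camera images.
- jig: Fixed plywood gluing jig, a clamshell, at a different place and yaw each time. Lower half: a plate 130 (x) x 270 (y) x 18 mm; a round wooden cup stands on its middle, a drilled dark block (50 x 50 mm, top 77 mm above the table) at its -y end; the hinge runs along x at the +y end. Origin: on the table under the cup's centre; z up.
- cup_rim (a point): Centre of the cup's mouth, at rim height (58 mm above the table). The cup is fixed in the lower half: outside diameter 54 mm, mouth 47 mm, 40 mm tall. Axes as the jig.
- hinge (a point): Middle of the hinge line, 115 mm towards the jig's +y from the cup's axis, 84 mm above the table. Axes as the jig; the hinge line is x.
- block_hole (a point): Centre of the mouth of the hole in the lower half's block, 77 mm above the table, 85 mm towards the jig's -y from the cup's axis. Hole 13 mm wide, 45 mm deep, vertical.
- press_lid (a joint): Angle of the upper half (rad): 0 = shut, grows as it opens upward, stop at 2.1. It starts open, leaning back past vertical (1.7 to 1.95), and stays where left (hinge friction 0.14 Nm). Pushed forward past vertical (below about 1.1) it falls shut by itself in about 2 s (damped). With the cap on the cup its sprung pad keeps it ajar at about 0.04 (pin end 8 mm high); 4 to 5 N down at its hole shuts it.
- lid_edge (a point): Middle of the free edge of the upper half, 235 mm from the hinge line. The upper half is a plywood plate 110 mm wide along the hinge, 12 mm thick, mass 0.3 kg. Its own z is the plate's outer face normal (up when shut); its y points from the free edge to the hinge.
- lid_hole (a point): Centre of the mouth of the hole through the upper half, on its outer face, 200 mm from the hinge line. Hole 13 mm wide, with a small countersink. When shut, this face is 90 mm above the table and the hole lies exactly over the block's hole; the plate's underside is then 1 mm above the block.
- pad: Rubber pressure pad, a disc 44 mm across and 7 mm thick on a spring (1500 N/m, up to 8 mm of give) under the upper half, 115 mm from the hinge line, so that it comes down on the middle of the cap. Shut on the cap it is pushed in 6 mm (about 9 N). Origin: centre of its pressing face.
- cap: Loose turned wooden cap: a flat disc 60 mm across and 10 mm thick, with a plug 40 mm across and 6 mm tall under it that drops into the cup's mouth. Lies plug down on the table. Origin: centre of the plug's underside; z up; the disc spans 6 to 16 mm above it. About 40 g. Seated, the disc lies on the rim and the origin is 6 mm below the rim.
- pin: Loose steel pin WITH a flat collar (28 mm across, 5 mm thick), standing upright in one of the two holes of the wooden stand. From its lower tip (origin, z up): tapered over the first 9 mm to a 10 mm shaft, collar from 40 to 45 mm, round grip 16 mm across from 45 to 80 mm. About 70 g. In the stand its collar rests on the stand's top, with its tip 15 mm above the table.
- stand: Fixed wooden stand, 140 (x) x 60 (y) x 55 mm, with two 13 mm holes 80 mm apart along its x. One holds the pin, the other the peg. Origin: centre of its underside.
- tape_roll: Roll of paper tape lying flat, a ring 72 mm across with a 52 mm hole, 20 mm tall. Bystander.
- glue_bottle: White bottle, 52 mm across, 130 mm tall. Bystander.
- bead_jar: Orange jar, 70 mm across, 120 mm tall. Bystander.
- tape_measure: Black and red tape measure, 65 x 75 x 38 mm. Bystander.
- brush: Paint brush lying flat, 150 mm long. Bystander.
- gnome: Small red gnome figure, 52 mm across, 116 mm tall. Bystander.
- hen: White ceramic hen, 96 mm across, 160 mm tall. Bystander.
- peg: Steel peg WITHOUT a collar, the pin's neighbour in the wooden stand: same 10 mm shaft and 16 mm round grip. Origin at its lower tip, z up. Bystander; not the one to use.
There are look-alikes about, which are no part of the job. Of the things that look like the cap, take the one that is farthest from the robot's base at the start.

How it is judged:
By the outcome, as a careful person would: the job done as asked, in the order asked, and still so for the second after the job is handed in, while the arm keeps its last pose, push and grip.
It also fails if it takes over 72 s, if anything falls off the work surface, if the arm or the gripper's body presses on something with over 40 N, if the wrist force passes 120 N, or if a joint passes its speed limit or range.

## Working session

There is one attempt and no reset: what is moved stays moved. The work goes in short steps, Python scripts to look and compute and a tool call to move; the robot and the scene stay as the last step left them, time stands still between calls to the robot, and variables do not carry over. Pictures are saved under pics/ and viewed, at most 10 in all, crops included, and the job is handed in when it is done.

Besides the shell and the picture viewer there is one more tool, called after ">>>" by a JSON object that holds its "api" and its "payload". move_arm: Moves the arm, as the interface text tells. Shift numbers are shares of 400 mm and turn numbers shares of pi rad, none past 1 either way. Its arguments: {"type":"object","properties":{"commands":{"type":"array","items":{"type":"object","properties":{"dx":{"type":"number"},"dy":{"type":"number"},"dz":{"type":"number"},"ax":{"type":"number"},"ay":{"type":"number"},"az":{"type":"number"}}}},"fingers":{"type":"number"}},"required":["commands"]}

```bash
mkdir -p pics
cat > h.py <<'E'
from plant import sense, optics, order, manip
import numpy as np, cv2
from scipy.spatial.transform import Rotation as R
def grab(n):
    s=sense(); f=optics.grab_frame(n)
    if n=='wrist':
        T=np.eye(4); T[:3,:3]=R.from_euler('xyz',s['eef_rot']).as_matrix(); T[:3,3]=s['position']
        f['pose']=T@f['hand_eye']
    np.savez('%s.npz'%n,**{k:v for k,v in f.items() if isinstance(v,np.ndarray)}); return f
def load(n): return dict(np.load('%s.npz'%n))
def P(f,u,v,z=None,d=None):
    K=f['camera_matrix']; r=np.array([(u-K[0,2])/K[0,0],-(v-K[1,2])/K[1,1],-1.]); T=f['pose']
    if z is not None:
        w=T[:3,:3]@r; return T[:3,3]+w*(z-T[2,3])/w[2]
    if d is None: d=f['range_z'][int(round(v)),int(round(u))]
    return T[:3,:3]@(r*d)+T[:3,3]
def cloud(f):
    K=f['camera_matrix']; v,u=np.mgrid[:420,:560]; d=f['range_z']
    c=np.stack([(u-K[0,2])/K[0,0]*d,-(v-K[1,2])/K[1,1]*d,-d],-1)
    return c@f['pose'][:3,:3].T+f['pose'][:3,3]
def save(f,n,crop=None,k=1):
    im=f['pixels'][...,::-1]
    if crop: a,b,c,d=crop; im=im[b:d,a:c]
    cv2.imwrite('pics/'+n,cv2.resize(im,None,fx=k,fy=k,interpolation=cv2.INTER_CUBIC))
E
python3 - <<'E'
from h import *
for k,v in optics.grab_frame('scene').items(): print(k, v if k in('camera_matrix','pose') or not hasattr(v,'shape') else v.shape)
a=grab('scene');b=grab('side');grab('wrist')
save(a,'a.png',k=1.4);save(b,'b.png',k=1.4)
print(manip.pinch_z,[x for x in dir(manip) if x[0]!='_'],sense())
E
```

```text
pixels (420, 560, 3)
range_z (420, 560)
camera_matrix [[492.05862578   0.         284.72150768]
 [  0.         492.05862578 219.368064  ]
 [  0.           0.           1.        ]]
pose [[-0.86662473 -0.33046802  0.3738348   1.00893245]
 [ 0.49877309 -0.55322871  0.66720566  0.90580276]
 [-0.01367399  0.76467567  0.64427024  0.98754638]
 [ 0.          0.          0.          1.        ]]
0.0188 ['PlanningError', 'pinch_z'] {'time': 0.2, 'joint_pos': array([ 1.04347110e+00,  2.07168042e-01,  1.54238327e+00, -3.37034638e-06,
        1.39349662e+00, -1.50507966e-01]), 'dq': array([-0.00117703, -0.00220178, -0.00393127,  0.00105628, -0.00044582,
       -0.0026321 ]), 'effort': array([ 1.45557391e-03, -3.70867181e+01, -2.81456512e+01,  7.00029591e-02,
        3.33914731e-02, -1.13937260e-04]), 'position': array([0.21134132, 0.5342172 , 0.20470451]), 'eef_rot': array([-3.14015332e+00, -2.14927107e-04,  2.76477583e+00]), 'wrist_force': array([-0.16117266,  0.10994308, -0.11841728]), 'moment': array([0.02413009, 0.0442926 , 0.02402372]), 'grasp_force': 0.0, 'opening': 0.09396549873015735}
```

View pics/a.png

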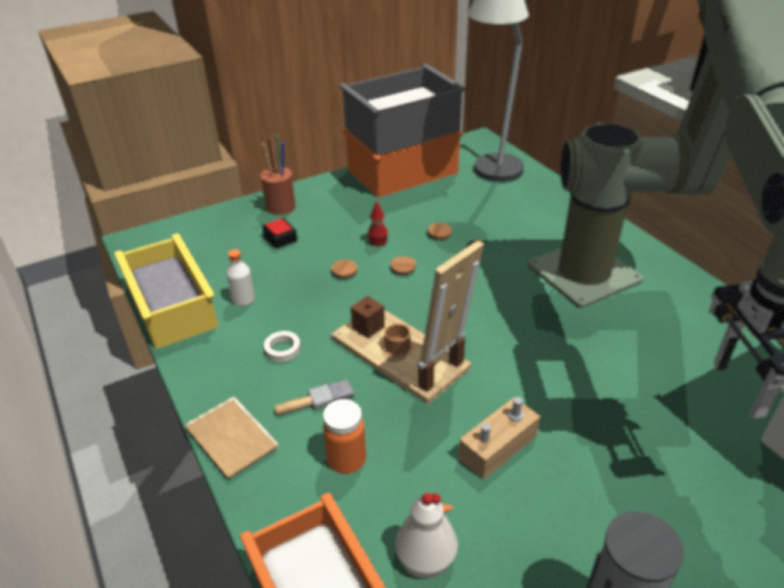

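View pics/b.png

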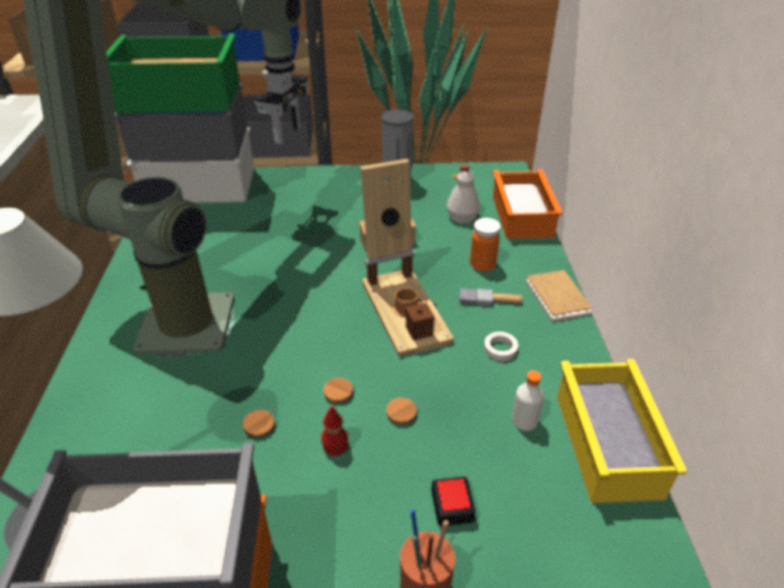

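The scene view shows three cap look-alikes at about (344,268), (403,264) and (440,230). The jig's block is at (368,316), its cup at (398,338), and the upright lid at (455,300). In the stand, the pins are at (517,408), which seems to have the collar, and (485,432). The side view shows the three caps at (401,411), (338,390) and (259,423). Next I'll measure these.

Run:
```python
from h import *
a=load('scene');b=load('side')
for n,f,l in(('scene',a,[(344,268),(403,264),(440,230)]),('side',b,[(401,411),(338,390),(259,423)])):
  for u,v in l:
    p=P(f,u/1.4,v/1.4); 
    # centroid of points near at z 10..22mm
    c=cloud(f).reshape(-1,3); m=(np.hypot(*(c[:,:2]-p[:2]).T)<.05)&(c[:,2]>.008)&(c[:,2]<.03)
    q=c[m]; (x,y),r=cv2.minEnclosingCircle(q[q[:,2]>.0125][:,:2].astype(np.float32))
    print(n,p.round(3),q.mean(0).round(3),'circ',round(x,3),round(y,3),round(r,3),'R',round(np.hypot(x,y),3),len(q))
for u,v in [(368,305),(398,330),(517,402),(485,427),(380,222),(443,285)]: print('scene',u,v,P(a,u/1.4,v/1.4).round(3))
for n,f in(('scene',a),('side',b)):
  c=cloud(f).reshape(-1,3)
  p=P(a,368/1.4,303/1.4)if n=='scene' else P(b,419/1.4,308/1.4)
  m=(np.hypot(*(c[:,:2]-p[:2]).T)<.06)&(abs(c[:,2]-.077)<.004)
  if m.sum()>10: print(n,'block',cv2.minAreaRect(c[m][:,:2].astype(np.float32)),m.sum())
  p=P(a,398/1.4,330/1.4)if n=='scene' else P(b,407/1.4,295/1.4)
  m=(np.hypot(*(c[:,:2]-p[:2]).T)<.05)&(abs(c[:,2]-.058)<.003)
  print(n,'cup',cv2.minEnclosingCircle(c[m][:,:2].astype(np.float32)),m.sum())
  p=P(a,500/1.4,430/1.4,z=.055)
  m=(np.hypot(*(c[:,:2]-p[:2]).T)<.1)&(abs(c[:,2]-.055)<.003)
  if m.sum()>20: print(n,'stand',cv2.minAreaRect(c[m][:,:2].astype(np.float32)),m.sum())
save(a,'c.png',(310,265,400,345),4); 
im1=cv2.imread('pics/c.png'); save(a,'d.png',(230,150,340,290),4); im2=cv2.imread('pics/d.png')
H=max(im1.shape[0],im2.shape[0]); 
o=np.zeros((H,im1.shape[1]+im2.shape[1],3),np.uint8); o[:im1.shape[0],:im1.shape[1]]=im1;o[:im2.shape[0],im1.shape[1]:]=im2
cv2.imwrite('pics/e.png',o)
```

```text
scene [ 0.484 -0.291  0.015] [ 0.486 -0.287  0.017] circ 0.485 -0.291 0.033 R 0.566 190
scene [ 0.355 -0.236  0.013] [ 0.361 -0.228  0.017] circ 0.361 -0.232 0.034 R 0.429 188
scene [ 0.204 -0.31   0.014] [ 0.21  -0.306  0.018] circ 0.212 -0.312 0.035 R 0.377 154
side [ 0.48  -0.3    0.018] [ 0.48  -0.295  0.016] circ 0.482 -0.292 0.032 R 0.563 320
side [ 0.356 -0.241  0.02 ] [ 0.355 -0.235  0.016] circ 0.355 -0.234 0.031 R 0.425 292
side [ 0.205 -0.315  0.016] [ 0.204 -0.314  0.016] circ 0.201 -0.311 0.032 R 0.37 337
scene 368 305 [ 0.53  -0.079  0.074]
scene 398 330 [ 0.498 -0.011  0.042]
scene 517 402 [0.444 0.307 0.097]
scene 485 427 [0.519 0.32  0.089]
scene 380 222 [ 0.354 -0.348  0.068]
scene 443 285 [0.509 0.165 0.284]
scene block ((0.5378595590591431, -0.0713348537683487), (0.05392332747578621, 0.05668593943119049), 15.532605171203613) 202
scene cup ((0.5112174153327942, -0.009631406515836716), 0.04713354632258415) 77
scene stand ((0.4797363877296448, 0.31125906109809875), (0.14474953711032867, 0.0630144476890564), 12.35045051574707) 783
side block ((0.5335453748703003, -0.0731586366891861), (0.051381297409534454, 0.05431825667619705), 16.938518524169922) 185
side cup ((0.5077292323112488, 0.01074199192225933), 0.027774062007665634) 38
side stand ((0.4754139184951782, 0.31165167689323425), (0.13999153673648834, 0.05864085257053375), 11.11476993560791) 24
```

View pics/e.png

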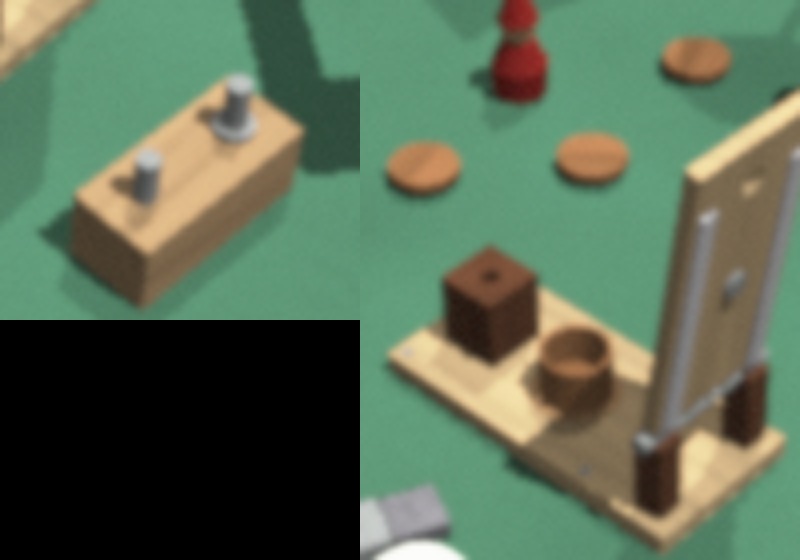

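The pin with the collar is the one farther right, at (517,408), about (0.444,0.305) in world. The farthest cap is at (0.483,-0.291), scene (344,268), 0.565 m from the base; the others are at 0.43 and 0.37 m. The jig yaw is about 18°. I'll move over the cap.

>>> {"api": "move_arm", "payload": {"commands": [{"dz": 0.1},{"dz": 0.2},{"dz": 0.3},{"dz": 0.4},{"dx": 0.05,"dy": -0.05,"dz": 0.5},{"dx": 0.5,"dy": -1,"dz": 0.5},{"dx": 0.5,"dy": -1,"dz": 0.5},{"dx": 0.5,"dy": -1,"dz": 0.5},{"dx": 0.5,"dy": -1,"dz": 0.5},{"dx": 0.5,"dy": -1,"dz": 0.5},{"dx": 0.5,"dy": -1,"dz": 0.5},{"dx": 0.5,"dy": -1,"dz": 0.5},{"dx": 0.5,"dy": -1,"dz": 0.5},{"dx": 0.5,"dy": -1,"dz": 0.5},{"dx": 0.5,"dy": -1,"dz": 0.5},{"dx": 0.5,"dy": -1,"dz": 0.5},{"dx": 0.5,"dy": -1,"dz": 0.5},{"dx": 0.5,"dy": -1,"dz": 0.5},{"dx": 0.5,"dy": -1,"dz": 0.5}], "fingers": 0}}

```text
invalid input
```

>>> {"api": "move_arm", "payload": {"commands": [{"dx": 0,"dy": 0,"dz": 0.1,"ax": 0,"ay": 0,"az": 0},{"dx": 0,"dy": 0,"dz": 0.25,"ax": 0,"ay": 0,"az": 0},{"dx": 0,"dy": 0,"dz": 0.4,"ax": 0,"ay": 0,"az": 0},{"dx": 0,"dy": 0,"dz": 0.5,"ax": 0,"ay": 0,"az": 0},{"dx": 0.0,"dy": 0,"dz": 0.5,"ax": 0,"ay": 0,"az": 0},{"dx": 0.5,"dy": -1,"dz": 0.5,"ax": 0,"ay": 0,"az": 0},{"dx": 0.5,"dy": -1,"dz": 0.5,"ax": 0,"ay": 0,"az": 0},{"dx": 0.5,"dy": -1,"dz": 0.5,"ax": 0,"ay": 0,"az": 0},{"dx": 0.5,"dy": -1,"dz": 0.5,"ax": 0,"ay": 0,"az": 0},{"dx": 0.5,"dy": -1,"dz": 0.5,"ax": 0,"ay": 0,"az": 0},{"dx": 0.5,"dy": -1,"dz": 0.5,"ax": 0,"ay": 0,"az": 0},{"dx": 0.5,"dy": -1,"dz": 0.5,"ax": 0,"ay": 0,"az": 0},{"dx": 0.5,"dy": -1,"dz": 0.5,"ax": 0,"ay": 0,"az": 0},{"dx": 0.5,"dy": -1,"dz": 0.5,"ax": 0,"ay": 0,"az": 0},{"dx": 0.5,"dy": -1,"dz": 0.5,"ax": 0,"ay": 0,"az": 0},{"dx": 0.5,"dy": -1,"dz": 0.5,"ax": 0,"ay": 0,"az": 0}]}}

```text
time: 1.53
position: [0.4122, 0.1318, 0.4053]
eef_rot: [-3.141, 0.001, 2.763]
wrist_force: [0.6, 0.7, 0.6]
opening: 0.0941
grasp_force: 0.0
```

>>> {"api": "move_arm", "payload": {"commands": [{"dx": 0.18,"dy": -1,"dz": 0,"ax": 0,"ay": 0,"az": 0},{"dx": 0.18,"dy": -1,"dz": 0,"ax": 0,"ay": 0,"az": 0},{"dx": 0.18,"dy": -1,"dz": 0,"ax": 0,"ay": 0,"az": 0},{"dx": 0.18,"dy": -1,"dz": 0,"ax": 0,"ay": 0,"az": 0},{"dx": 0.18,"dy": -1,"dz": 0,"ax": 0,"ay": 0,"az": 0},{"dx": 0.18,"dy": -1,"dz": 0,"ax": 0,"ay": 0,"az": 0},{"dx": 0.18,"dy": -1,"dz": 0,"ax": 0,"ay": 0,"az": 0},{"dx": 0.18,"dy": -1,"dz": 0,"ax": 0,"ay": 0,"az": 0},{"dx": 0.18,"dy": -1,"dz": -0.3,"ax": 0,"ay": 0,"az": 0},{"dx": 0.18,"dy": -1,"dz": -0.6,"ax": 0,"ay": 0,"az": 0},{"dx": 0.18,"dy": -1,"dz": -0.6,"ax": 0,"ay": 0,"az": 0},{"dx": 0.18,"dy": -1,"dz": -0.6,"ax": 0,"ay": 0,"az": 0},{"dx": 0.18,"dy": -1,"dz": -0.6,"ax": 0,"ay": 0,"az": 0},{"dx": 0.18,"dy": -1,"dz": -0.6,"ax": 0,"ay": 0,"az": 0},{"dx": 0.18,"dy": -1,"dz": -0.6,"ax": 0,"ay": 0,"az": 0},{"dx": 0.18,"dy": -1,"dz": -0.6,"ax": 0,"ay": 0,"az": 0}]}}

```text
time: 2.87
position: [0.4815, -0.264, 0.1625]
eef_rot: [3.139, -0.007, 2.764]
wrist_force: [0.7, -0.6, -0.4]
opening: 0.0941
grasp_force: 0.0
```

Run:
```python
from h import *
f=grab('wrist'); print(sense()['position'],sense()['time'],f['hand_eye'].round(3).tolist())
c=cloud(f); im=f['pixels'].astype(int)
m=(c[...,2]>.008)&(c[...,2]<.03)&(f['range_z']>0)&(im[...,0]>im[...,1]+15)&(np.hypot(c[...,0]-.483,c[...,1]+.291)<.06)
q=c[m]; print(m.sum(), np.median(q[:,2]), cv2.minEnclosingCircle(q[:,:2].astype(np.float32)), q.mean(0))
cs,_=cv2.findContours(m.astype(np.uint8),0,1); k=max(cs,key=cv2.contourArea); e=cv2.fitEllipse(k); print(e, P(f,*e[0],z=.016))
save(f,'w1.png')
```

```text
[ 0.48349007 -0.26515633  0.16563389] 2.9167 [[0.001, 0.965, 0.262, 0.076], [1.0, -0.001, 0.001, 0.001], [0.001, 0.262, -0.965, -0.179], [0.0, 0.0, 0.0, 1.0]]
1988 0.015713260340371987 ((0.48182031512260437, -0.29086631536483765), 0.029782000929117203) [ 0.48120563 -0.2905038   0.01570363]
((262.4685363769531, 206.22393798828125), (48.37456130981445, 50.701438903808594), 91.56107330322266) [ 0.48098448 -0.29041877  0.016     ]
```

View pics/w1.png

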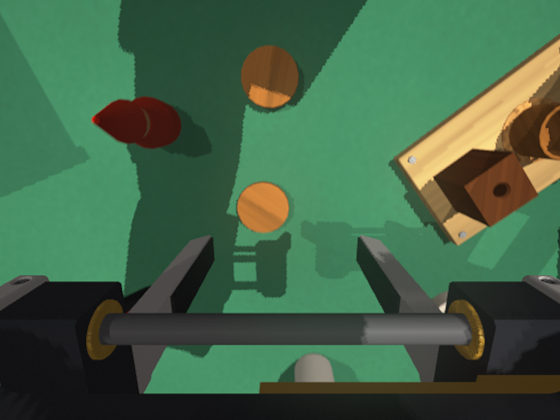

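The wrist view shows the chosen cap at (262,206), the second at (270,76), the gnome at (140,122) and the jig block hole at (501,190). The cap centre is (0.4815,-0.2905), with its top at 0.0157, as it should be. I'll descend and grip.

>>> {"api": "move_arm", "payload": {"commands": [{"dx": -0.006,"dy": -0.064,"dz": -0.05,"ax": 0,"ay": 0,"az": 0},{"dx": -0.006,"dy": -0.064,"dz": -0.15,"ax": 0,"ay": 0,"az": 0},{"dx": -0.006,"dy": -0.064,"dz": -0.25,"ax": 0,"ay": 0,"az": 0},{"dx": -0.006,"dy": -0.064,"dz": -0.33,"ax": 0,"ay": 0,"az": 0},{"dx": -0.006,"dy": -0.064,"dz": -0.37,"ax": 0,"ay": 0,"az": 0},{"dx": -0.006,"dy": -0.064,"dz": -0.39,"ax": 0,"ay": 0,"az": 0},{"dx": -0.006,"dy": -0.064,"dz": -0.4,"ax": 0,"ay": 0,"az": 0},{"dx": -0.006,"dy": -0.064,"dz": -0.4,"ax": 0,"ay": 0,"az": 0},{"dx": -0.006,"dy": -0.064,"dz": -0.4,"ax": 0,"ay": 0,"az": 0}]}}

```text
time: 3.67
position: [0.4833, -0.2924, 0.0082]
eef_rot: [-3.14, 0.005, 2.765]
wrist_force: [0.2, 0.3, 0.6]
opening: 0.0936
grasp_force: 0.0
```

>>> {"api": "move_arm", "payload": {"commands": [{"dx": 0,"dy": 0,"dz": 0,"ax": 0,"ay": 0,"az": 0},{"dx": 0,"dy": 0,"dz": 0,"ax": 0,"ay": 0,"az": 0},{"dx": 0,"dy": 0,"dz": 0,"ax": 0,"ay": 0,"az": 0},{"dx": 0,"dy": 0,"dz": 0,"ax": 0,"ay": 0,"az": 0},{"dx": 0,"dy": 0,"dz": 0,"ax": 0,"ay": 0,"az": 0},{"dx": 0,"dy": 0,"dz": 0,"ax": 0,"ay": 0,"az": 0}], "fingers": 1}}

```text
time: 4.17
position: [0.4812, -0.291, 0.0056]
eef_rot: [-3.142, 0.0, 2.765]
wrist_force: [-0.2, 0.6, 0.8]
opening: 0.0594
grasp_force: 30.0
```

>>> {"api": "move_arm", "payload": {"commands": [{"dx": 0,"dy": 0,"dz": 0.05,"ax": 0,"ay": 0,"az": 0},{"dx": 0,"dy": 0,"dz": 0.15,"ax": 0,"ay": 0,"az": 0},{"dx": 0,"dy": 0,"dz": 0.25,"ax": 0,"ay": 0,"az": 0},{"dx": 0,"dy": 0,"dz": 0.35,"ax": 0,"ay": 0,"az": 0},{"dx": 0.02,"dy": 0.08,"dz": 0.42,"ax": 0,"ay": 0,"az": -0.03},{"dx": 0.04,"dy": 0.16,"dz": 0.48,"ax": 0,"ay": 0,"az": -0.07},{"dx": 0.06,"dy": 0.24,"dz": 0.5,"ax": 0,"ay": 0,"az": -0.11},{"dx": 0.08,"dy": 0.32,"dz": 0.5,"ax": 0,"ay": 0,"az": -0.15},{"dx": 0.1,"dy": 0.4,"dz": 0.5,"ax": 0,"ay": 0,"az": -0.19},{"dx": 0.12,"dy": 0.48,"dz": 0.5,"ax": 0,"ay": 0,"az": -0.23},{"dx": 0.136,"dy": 0.54,"dz": 0.5,"ax": 0,"ay": 0,"az": -0.26},{"dx": 0.136,"dy": 0.54,"dz": 0.5,"ax": 0,"ay": 0,"az": -0.278},{"dx": 0.136,"dy": 0.54,"dz": 0.5,"ax": 0,"ay": 0,"az": -0.278},{"dx": 0.136,"dy": 0.54,"dz": 0.5,"ax": 0,"ay": 0,"az": -0.278},{"dx": 0.136,"dy": 0.54,"dz": 0.5,"ax": 0,"ay": 0,"az": -0.278},{"dx": 0.136,"dy": 0.54,"dz": 0.5,"ax": 0,"ay": 0,"az": -0.278}]}}

```text
time: 5.5
position: [0.5353, -0.0758, 0.2053]
eef_rot: [-3.141, -0.0, 1.891]
wrist_force: [-0.3, -0.6, -0.4]
opening: 0.0593
grasp_force: 30.0
```

Run:
```python
from h import *
f=grab('wrist'); s=sense(); print(s['position'],s['eef_rot'],s['time'],s['opening'],s['joint_pos'][5])
c=cloud(f)
m=(abs(c[...,2]-.0575)<.004)&(np.hypot(c[...,0]-.508,c[...,1]-.011)<.04)
q=c[m]; print('rim',m.sum(), np.median(q[:,2]), cv2.minEnclosingCircle(q[:,:2].astype(np.float32)), q.mean(0))
cs,_=cv2.findContours(m.astype(np.uint8),0,1); k=max(cs,key=cv2.contourArea); e=cv2.fitEllipse(k); print(e, P(f,*e[0],z=.058))
m=(abs(c[...,2]-.018)<.005)&(np.hypot(c[...,0]-.508,c[...,1]-.011)<.2)
print('plate',m.sum(),cv2.minAreaRect(c[m][:,:2].astype(np.float32)))
save(f,'w2.png')
```

```text
[ 0.53537484 -0.07578986  0.20531498] [-3.14132120e+00 -1.02311650e-04  1.89058159e+00] 5.55 0.05899056521947723 -0.620455173236939
rim 538 0.057471515608897406 ((0.5093119740486145, 0.011234807781875134), 0.027058320119976997) [0.50923618 0.01209076 0.05740259]
((287.2585754394531, 113.83146667480469), (49.34194564819336, 51.91852569580078), 0.9582529664039612) [0.50920131 0.01162001 0.058     ]
plate 20752 ((0.5741347074508667, 0.0265921950340271), (0.26394182443618774, 0.25064462423324585), 16.97834014892578)
```

View pics/w2.png

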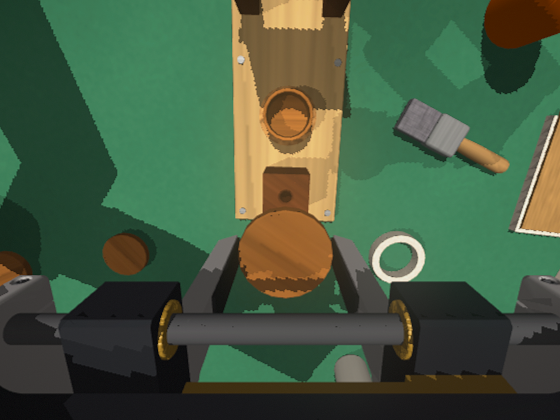

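The wrist view shows the cup mouth at (287,114), the block hole at (285,194), and the held cap at (285,252). I'll compute the hole, the yaw and the cap's offset in the gripper.

Run:
```python
from h import *
f=load('wrist'); c=cloud(f); im=f['pixels'].astype(int)
h=P(f,285.5,195,z=.077); print('hole',h); d=np.array([.5093,.0115])-h[:2]; print(np.hypot(*d), np.degrees(np.arctan2(d[1],d[0]))-90)
# plate edges
for v in (70,150,200):
  print([P(f,u,v,z=.018)[:2].round(4) for u in (234.5,)])
l0,l1=P(f,233,20,z=.018),P(f,236,210,z=.018); e=l0-l1; print('edgeyaw',np.degrees(np.arctan2(e[1],e[0]))-90)
l0,l1=P(f,348,60,z=.018),P(f,338,210,z=.018); e=l0-l1; print('edgeyaw',np.degrees(np.arctan2(e[1],e[0]))-90)
m=(abs(c[...,2]-.216)<.006)&(np.hypot(c[...,0]-.5354,c[...,1]+.0758)<.045)&(im[...,0]>im[...,1]+20)
q=c[m]; print('cap',m.sum(),np.median(q[:,2]),q[:,2].std(),cv2.minEnclosingCircle(q[:,:2].astype(np.float32)))
```

```text
hole [ 0.53391849 -0.06841113  0.077     ]
0.08361733937611344 17.1226704639667
[array([0.4363, 0.0397])]
[array([ 0.4609, -0.0472])]
[array([ 0.4781, -0.108 ])]
edgeyaw 16.7704196522634
edgeyaw 17.45315470523302
cap 6595 0.21544838645857503 0.00077857478893384 ((0.5358834266662598, -0.07523844391107559), 0.03016013465821743)
```

>>> {"api": "move_arm", "payload": {"commands": [{"dx": -0.02,"dy": 0.07,"dz": 0,"ax": 0,"ay": 0,"az": 0},{"dx": -0.045,"dy": 0.15,"dz": 0,"ax": 0,"ay": 0,"az": 0},{"dx": -0.0665,"dy": 0.217,"dz": -0.05,"ax": 0,"ay": 0,"az": 0},{"dx": -0.0665,"dy": 0.217,"dz": -0.13,"ax": 0,"ay": 0,"az": 0},{"dx": -0.0665,"dy": 0.217,"dz": -0.21,"ax": 0,"ay": 0,"az": 0},{"dx": -0.0665,"dy": 0.217,"dz": -0.28,"ax": 0,"ay": 0,"az": 0},{"dx": -0.0665,"dy": 0.217,"dz": -0.32,"ax": 0,"ay": 0,"az": 0},{"dx": -0.0665,"dy": 0.217,"dz": -0.335,"ax": 0,"ay": 0,"az": 0},{"dx": -0.0665,"dy": 0.217,"dz": -0.335,"ax": 0,"ay": 0,"az": 0},{"dx": -0.0665,"dy": 0.217,"dz": -0.345,"ax": 0,"ay": 0,"az": 0},{"dx": -0.0665,"dy": 0.217,"dz": -0.355,"ax": 0,"ay": 0,"az": 0},{"dx": -0.0665,"dy": 0.217,"dz": -0.363,"ax": 0,"ay": 0,"az": 0},{"dx": -0.0665,"dy": 0.217,"dz": -0.368,"ax": 0,"ay": 0,"az": 0},{"dx": -0.0665,"dy": 0.217,"dz": -0.368,"ax": 0,"ay": 0,"az": 0},{"dx": -0.0665,"dy": 0.217,"dz": -0.368,"ax": 0,"ay": 0,"az": 0}]}}

```text
time: 6.8
position: [0.5092, 0.0119, 0.0585]
eef_rot: [3.141, 0.0, 1.892]
wrist_force: [0.2, 0.8, -1.2]
opening: 0.0591
grasp_force: 30.0
```

>>> {"api": "move_arm", "payload": {"commands": [{"dx": 0,"dy": 0,"dz": -0.002,"ax": 0,"ay": 0,"az": 0},{"dx": 0,"dy": 0,"dz": -0.004,"ax": 0,"ay": 0,"az": 0},{"dx": 0,"dy": 0,"dz": -0.006,"ax": 0,"ay": 0,"az": 0},{"dx": 0,"dy": 0,"dz": -0.006,"ax": 0,"ay": 0,"az": 0},{"dx": 0,"dy": 0,"dz": -0.006,"ax": 0,"ay": 0,"az": 0}]}}

```text
time: 7.22
position: [0.5094, 0.0118, 0.0575]
eef_rot: [3.141, 0.0, 1.892]
wrist_force: [-2.8, -0.2, 10.3]
opening: 0.0593
grasp_force: 30.0
```

>>> {"api": "move_arm", "payload": {"commands": [{"dx": 0,"dy": 0,"dz": 0.004,"ax": 0,"ay": 0,"az": 0},{"dx": 0,"dy": 0,"dz": 0.004,"ax": 0,"ay": 0,"az": 0},{"dx": 0,"dy": 0,"dz": 0.004,"ax": 0,"ay": 0,"az": 0},{"dx": 0,"dy": 0,"dz": 0.004,"ax": 0,"ay": 0,"az": 0},{"dx": 0,"dy": 0,"dz": 0.03,"ax": 0,"ay": 0,"az": 0},{"dx": 0,"dy": 0,"dz": 0.1,"ax": 0,"ay": 0,"az": 0},{"dx": 0,"dy": 0,"dz": 0.2,"ax": 0,"ay": 0,"az": 0},{"dx": 0.01,"dy": -0.03,"dz": 0.3,"ax": 0,"ay": 0,"az": 0},{"dx": 0.04,"dy": -0.12,"dz": 0.4,"ax": 0,"ay": 0,"az": 0},{"dx": 0.06,"dy": -0.2,"dz": 0.4,"ax": 0,"ay": 0,"az": 0},{"dx": 0.06,"dy": -0.2,"dz": 0.4,"ax": 0,"ay": 0,"az": 0},{"dx": 0.06,"dy": -0.2,"dz": 0.4,"ax": 0,"ay": 0,"az": 0}], "fingers": 0}}

```text
time: 8.22
position: [0.5341, -0.0701, 0.2177]
eef_rot: [3.139, 0.002, 1.888]
wrist_force: [-1.5, -0.3, -0.6]
opening: 0.0944
grasp_force: 0.0
```

Run:
```python
from h import *
f=grab('wrist'); s=sense(); print(s['position'],s['time'],s['opening'])
c=cloud(f); C=np.array([.5093,.0115])
m=(abs(c[...,2]-.068)<.012)&(np.hypot(c[...,0]-C[0],c[...,1]-C[1])<.035)
q=c[m]; A=np.c_[q[:,:2]-C,np.ones(len(q))]; top=q[:,2]>.062
print('cap',m.sum(),cv2.minEnclosingCircle(q[top][:,:2].astype(np.float32)),'plane',np.linalg.lstsq(A[top],q[top][:,2],rcond=None)[0])
# lid from scene+side clouds
g=grab('scene'); d=grab('side'); y=np.radians(17.1); 
for n,h in (('scene',g),('side',d)):
  w=cloud(h).reshape(-1,3); r=w[:,:2]-C; jx=r@[np.cos(y),np.sin(y)]; jy=r@[-np.sin(y),np.cos(y)]
  k=(abs(jx)<.045)&(jy>.09)&(jy<.26)&(w[:,2]>.14)&(w[:,2]<.33)
  print(n,k.sum()); 
  if k.sum()>50:
    p=np.polyfit(w[k,2]-.084,jy[k]-.115,1); print('slope,off',p,'theta',np.pi/2+np.arctan(p[0]),'zmax',w[k,2].max(), 'jx range', jx[k].min(),jx[k].max())
```

```text
[ 0.532811   -0.06859144  0.21612011] 8.2667 0.09397450719229487
cap 2505 ((0.5093125104904175, 0.011728002689778805), 0.029982825741171837) plane [-0.00119956  0.00035671  0.06774635]
scene 1189
slope,off [0.11943957 0.00599838] theta 1.6896727454534421 zmax 0.3221162864176408 jx range -0.04493501377604922 0.044979709115669925
side 829
slope,off [ 0.14678959 -0.00731466] theta 1.7165450418507922 zmax 0.32029294344987247 jx range -0.04498513135205594 0.044502502795206844
```

The cap is seated and level, with its top at 0.0677. The lid angle is about 1.70. I'll go over and behind the lid with the fingers shut.

>>> {"api": "move_arm", "payload": {"commands": [{"dx": 0,"dy": 0,"dz": 0.1,"ax": 0,"ay": 0,"az": 0},{"dx": 0,"dy": 0,"dz": 0.2,"ax": 0,"ay": 0,"az": 0},{"dx": 0,"dy": 0,"dz": 0.3,"ax": 0,"ay": 0,"az": 0},{"dx": 0,"dy": 0,"dz": 0.4,"ax": 0,"ay": 0,"az": 0},{"dx": 0,"dy": 0,"dz": 0.52,"ax": 0,"ay": 0,"az": 0},{"dx": -0.03,"dy": 0.09,"dz": 0.52,"ax": 0,"ay": 0,"az": 0},{"dx": -0.06,"dy": 0.19,"dz": 0.52,"ax": 0,"ay": 0,"az": 0},{"dx": -0.09,"dy": 0.29,"dz": 0.52,"ax": 0,"ay": 0,"az": 0},{"dx": -0.12,"dy": 0.39,"dz": 0.52,"ax": 0,"ay": 0,"az": 0},{"dx": -0.15,"dy": 0.49,"dz": 0.52,"ax": 0,"ay": 0,"az": 0},{"dx": -0.18,"dy": 0.59,"dz": 0.52,"ax": 0,"ay": 0,"az": 0},{"dx": -0.207,"dy": 0.676,"dz": 0.52,"ax": 0,"ay": 0,"az": 0},{"dx": -0.207,"dy": 0.676,"dz": 0.52,"ax": 0,"ay": 0,"az": 0},{"dx": -0.207,"dy": 0.676,"dz": 0.42,"ax": 0,"ay": 0,"az": 0},{"dx": -0.207,"dy": 0.676,"dz": 0.32,"ax": 0,"ay": 0,"az": 0},{"dx": -0.207,"dy": 0.676,"dz": 0.22,"ax": 0,"ay": 0,"az": 0},{"dx": -0.207,"dy": 0.676,"dz": 0.1,"ax": 0,"ay": 0,"az": 0},{"dx": -0.207,"dy": 0.676,"dz": 0.1,"ax": 0,"ay": 0,"az": 0},{"dx": -0.207,"dy": 0.676,"dz": 0.1,"ax": 0,"ay": 0,"az": 0}], "fingers": 1}}

```text
time: 9.95
position: [0.4468, 0.2017, 0.2517]
eef_rot: [-3.132, -0.001, 1.892]
wrist_force: [0.2, 0.4, -0.5]
opening: 0.0008
grasp_force: 0.0
```

>>> {"api": "move_arm", "payload": {"commands": [{"dx": 0.012,"dy": -0.04,"dz": 0,"ax": 0,"ay": 0,"az": 0},{"dx": 0.023,"dy": -0.075,"dz": 0,"ax": 0,"ay": 0,"az": 0},{"dx": 0.03,"dy": -0.1,"dz": 0,"ax": 0,"ay": 0,"az": 0},{"dx": 0.037,"dy": -0.12,"dz": 0,"ax": 0,"ay": 0,"az": 0},{"dx": 0.043,"dy": -0.14,"dz": 0,"ax": 0,"ay": 0,"az": 0},{"dx": 0.049,"dy": -0.16,"dz": 0,"ax": 0,"ay": 0,"az": 0},{"dx": 0.055,"dy": -0.18,"dz": 0,"ax": 0,"ay": 0,"az": 0},{"dx": 0.062,"dy": -0.2,"dz": 0,"ax": 0,"ay": 0,"az": 0},{"dx": 0.068,"dy": -0.22,"dz": 0,"ax": 0,"ay": 0,"az": 0},{"dx": 0.074,"dy": -0.24,"dz": 0,"ax": 0,"ay": 0,"az": 0},{"dx": 0.08,"dy": -0.26,"dz": 0,"ax": 0,"ay": 0,"az": 0},{"dx": 0.086,"dy": -0.28,"dz": 0,"ax": 0,"ay": 0,"az": 0},{"dx": 0.092,"dy": -0.3,"dz": 0,"ax": 0,"ay": 0,"az": 0},{"dx": 0.1,"dy": -0.325,"dz": 0,"ax": 0,"ay": 0,"az": 0},{"dx": 0.108,"dy": -0.35,"dz": 0,"ax": 0,"ay": 0,"az": 0},{"dx": 0.116,"dy": -0.38,"dz": 0,"ax": 0,"ay": 0,"az": 0},{"dx": 0.125,"dy": -0.41,"dz": 0,"ax": 0,"ay": 0,"az": 0},{"dx": 0.136,"dy": -0.442,"dz": 0,"ax": 0,"ay": 0,"az": 0},{"dx": 0.145,"dy": -0.47,"dz": 0,"ax": 0,"ay": 0,"az": 0},{"dx": 0.145,"dy": -0.47,"dz": 0,"ax": 0,"ay": 0,"az": 0}]}}

```text
time: 11.62
position: [0.509, 0.0116, 0.2559]
eef_rot: [3.142, 0.001, 1.889]
wrist_force: [-0.7, 0.6, 0.0]
opening: 0.0009
grasp_force: 0.0
```

Run:
```python
from h import *
C=np.array([.5093,.0115]);y=np.radians(17.1)
for n in('scene','side'):
  w=cloud(grab(n)).reshape(-1,3); r=w[:,:2]-C; jx=r@[np.cos(y),np.sin(y)]; jy=r@[-np.sin(y),np.cos(y)]
  k=(abs(jx)<.045)&(jy>-.15)&(jy<.12)&(w[:,2]>.08)
  for a in np.arange(-.13,.12,.04):
    z=w[k&(abs(jy-a)<.01),2]; print(n,round(a,2),len(z),np.percentile(z,[5,50,95]).round(3) if len(z) else '')
```

```text
scene -0.13 0 
scene -0.09 23 [0.08  0.081 0.083]
scene -0.05 223 [0.576 0.623 0.642]
scene -0.01 997 [0.233 0.412 0.637]
scene 0.03 1687 [0.188 0.449 0.547]
scene 0.07 1266 [0.138 0.593 0.644]
scene 0.11 306 [0.086 0.099 0.111]
side -0.13 0 
side -0.09 7 [0.08  0.08  0.081]
side -0.05 783 [0.257 0.596 0.637]
side -0.01 939 [0.22  0.408 0.63 ]
side 0.03 194 [0.152 0.442 0.639]
side 0.07 118 [0.119 0.63  0.644]
side 0.11 28 [0.08  0.083 0.09 ]
```

The lid is past 1.1 (about 0.9) and falling. I'll go on to the pin, stopping short for a look.

>>> {"api": "move_arm", "payload": {"commands": [{"dx": -0.02,"dy": 0.08,"dz": 0,"ax": 0,"ay": 0,"az": 0},{"dx": -0.04,"dy": 0.18,"dz": 0,"ax": 0,"ay": 0,"az": 0},{"dx": -0.06,"dy": 0.28,"dz": 0,"ax": 0,"ay": 0,"az": 0},{"dx": -0.085,"dy": 0.38,"dz": 0,"ax": 0,"ay": 0,"az": 0},{"dx": -0.11,"dy": 0.48,"dz": 0,"ax": 0,"ay": 0,"az": 0},{"dx": -0.136,"dy": 0.57,"dz": 0,"ax": 0,"ay": 0,"az": 0},{"dx": -0.136,"dy": 0.604,"dz": 0,"ax": 0,"ay": 0,"az": 0},{"dx": -0.136,"dy": 0.604,"dz": 0,"ax": 0,"ay": 0,"az": 0},{"dx": -0.136,"dy": 0.604,"dz": 0,"ax": 0,"ay": 0,"az": 0},{"dx": -0.136,"dy": 0.604,"dz": 0,"ax": 0,"ay": 0,"az": 0},{"dx": -0.136,"dy": 0.604,"dz": 0,"ax": 0,"ay": 0,"az": 0}], "fingers": 0.45}}

```text
time: 12.63
position: [0.454, 0.2548, 0.2558]
eef_rot: [-3.141, 0.0, 1.89]
wrist_force: [-0.3, 0.9, -0.3]
opening: 0.0519
grasp_force: 0.0
```

Run:
```python
from h import *
f=grab('wrist'); s=sense(); print(s['position'],s['eef_rot'],s['time'],s['opening'])
c=cloud(f)
for n,x,y in(('pin',.441,.305),('peg',.517,.3195)):
  for lo,hi in((.058,.063),(.085,.1)):
    m=(c[...,2]>lo)&(c[...,2]<hi)&(np.hypot(c[...,0]-x,c[...,1]-y)<.03)
    q=c[m]; 
    if m.sum()>5: print(n,lo,m.sum(),np.median(q,0).round(4),cv2.minEnclosingCircle(q[:,:2].astype(np.float32)))
save(f,'w3.png')
```

```text
[0.45412489 0.2546775  0.25583987] [-3.14145078e+00  2.82889742e-04  1.88954189e+00] 12.6833 0.05188697850860722
pin 0.058 215 [0.436  0.3081 0.0597] ((0.4372902512550354, 0.3052104115486145), 0.01375594362616539)
pin 0.085 152 [0.4375 0.3054 0.0948] ((0.4374711215496063, 0.304942786693573), 0.0080365389585495)
peg 0.058 8 [0.5087 0.3221 0.061 ] ((0.5095657110214233, 0.3213338851928711), 0.004753108602017164)
peg 0.085 152 [0.515  0.3218 0.0895] ((0.5156371593475342, 0.3215878903865814), 0.008120614103972912)
```

View pics/w3.png

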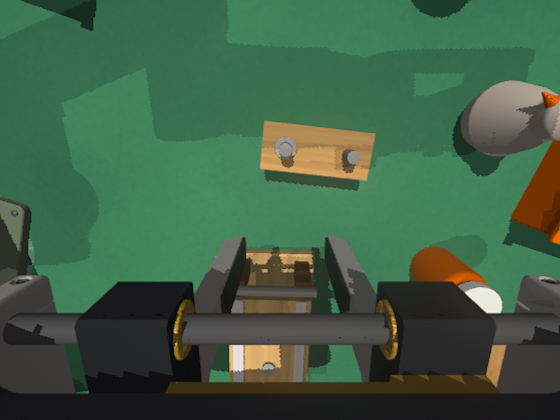

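The wrist view shows the collared pin at (286,148) and the plain peg at (353,157). The collar radius measures 13.8 mm at (0.4373,0.3050). I'll descend and grip it.

>>> {"api": "move_arm", "payload": {"commands": [{"dx": -0.02,"dy": 0.06,"dz": 0,"ax": 0,"ay": 0,"az": 0},{"dx": -0.042,"dy": 0.126,"dz": -0.05,"ax": 0,"ay": 0,"az": 0},{"dx": -0.042,"dy": 0.126,"dz": -0.15,"ax": 0,"ay": 0,"az": 0},{"dx": -0.042,"dy": 0.126,"dz": -0.25,"ax": 0,"ay": 0,"az": 0},{"dx": -0.042,"dy": 0.126,"dz": -0.34,"ax": 0,"ay": 0,"az": 0},{"dx": -0.042,"dy": 0.126,"dz": -0.41,"ax": 0,"ay": 0,"az": 0},{"dx": -0.042,"dy": 0.126,"dz": -0.45,"ax": 0,"ay": 0,"az": 0},{"dx": -0.042,"dy": 0.126,"dz": -0.47,"ax": 0,"ay": 0,"az": 0},{"dx": -0.042,"dy": 0.126,"dz": -0.482,"ax": 0,"ay": 0,"az": 0},{"dx": -0.042,"dy": 0.126,"dz": -0.482,"ax": 0,"ay": 0,"az": 0},{"dx": -0.042,"dy": 0.126,"dz": -0.482,"ax": 0,"ay": 0,"az": 0}]}}

```text
time: 13.6
position: [0.4383, 0.3064, 0.0643]
eef_rot: [3.139, -0.0, 1.891]
wrist_force: [0.8, 0.4, -0.1]
opening: 0.0518
grasp_force: 0.0
```

>>> {"api": "move_arm", "payload": {"commands": [{"dx": 0,"dy": 0,"dz": 0,"ax": 0,"ay": 0,"az": 0},{"dx": 0,"dy": 0,"dz": 0,"ax": 0,"ay": 0,"az": 0},{"dx": 0,"dy": 0,"dz": 0,"ax": 0,"ay": 0,"az": 0},{"dx": 0,"dy": 0,"dz": 0,"ax": 0,"ay": 0,"az": 0},{"dx": 0,"dy": 0,"dz": 0,"ax": 0,"ay": 0,"az": 0},{"dx": 0,"dy": 0,"dz": 0,"ax": 0,"ay": 0,"az": 0}], "fingers": 1}}

```text
time: 14.1
position: [0.437, 0.3064, 0.0632]
eef_rot: [3.141, -0.0, 1.892]
wrist_force: [0.1, 0.4, 1.2]
opening: 0.0151
grasp_force: 1.0
```

>>> {"api": "move_arm", "payload": {"commands": [{"dx": 0,"dy": 0,"dz": 0,"ax": 0,"ay": 0,"az": 0},{"dx": 0,"dy": 0,"dz": 0,"ax": 0,"ay": 0,"az": 0},{"dx": 0,"dy": 0,"dz": 0,"ax": 0,"ay": 0,"az": 0}]}}

```text
time: 14.35
position: [0.4371, 0.3064, 0.0633]
eef_rot: [3.141, -0.0, 1.892]
wrist_force: [-0.4, 1.5, 2.2]
opening: 0.0144
grasp_force: 30.0
```

>>> {"api": "move_arm", "payload": {"commands": [{"dx": 0,"dy": 0,"dz": 0.05,"ax": 0,"ay": 0,"az": 0},{"dx": 0,"dy": 0,"dz": 0.12,"ax": 0,"ay": 0,"az": 0},{"dx": 0,"dy": 0,"dz": 0.2,"ax": 0,"ay": 0,"az": 0},{"dx": 0,"dy": 0,"dz": 0.3,"ax": 0,"ay": 0,"az": 0},{"dx": 0.01,"dy": -0.05,"dz": 0.4,"ax": 0,"ay": 0,"az": 0},{"dx": 0.035,"dy": -0.15,"dz": 0.4,"ax": 0,"ay": 0,"az": 0},{"dx": 0.06,"dy": -0.25,"dz": 0.4,"ax": 0,"ay": 0,"az": 0},{"dx": 0.09,"dy": -0.35,"dz": 0.4,"ax": 0,"ay": 0,"az": 0},{"dx": 0.12,"dy": -0.45,"dz": 0.4,"ax": 0,"ay": 0,"az": 0},{"dx": 0.15,"dy": -0.55,"dz": 0.4,"ax": 0,"ay": 0,"az": 0},{"dx": 0.18,"dy": -0.65,"dz": 0.4,"ax": 0,"ay": 0,"az": 0},{"dx": 0.21,"dy": -0.75,"dz": 0.4,"ax": 0,"ay": 0,"az": 0},{"dx": 0.24,"dy": -0.85,"dz": 0.4,"ax": 0,"ay": 0,"az": 0},{"dx": 0.26,"dy": -0.94,"dz": 0.4,"ax": 0,"ay": 0,"az": 0},{"dx": 0.27,"dy": -1,"dz": 0.4,"ax": 0,"ay": 0,"az": 0},{"dx": 0.27,"dy": -1,"dz": 0.4,"ax": 0,"ay": 0,"az": 0},{"dx": 0.27,"dy": -1,"dz": 0.4,"ax": 0,"ay": 0,"az": 0},{"dx": 0.27,"dy": -1,"dz": 0.4,"ax": 0,"ay": 0,"az": 0},{"dx": 0.27,"dy": -1,"dz": 0.4,"ax": 0,"ay": 0,"az": 0}]}}

```text
time: 15.93
position: [0.5446, -0.0924, 0.2227]
eef_rot: [-3.141, -0.001, 1.893]
wrist_force: [-0.6, -0.6, -0.6]
opening: 0.0146
grasp_force: 30.0
```

Run:
```python
from h import *
f=grab('wrist'); s=sense(); print(s['position'],s['eef_rot'],s['time'],s['opening'],s['wrist_force'])
save(f,'w4.png',(200,130,400,280),4)
```

```text
[ 0.54467479 -0.09230827  0.22288894] [-3.14132264e+00 -5.84094057e-04  1.89329091e+00] 15.9833 0.014080470187151068 [ 0.48353043  0.81496765 -0.88615779]
```

View pics/w4.png

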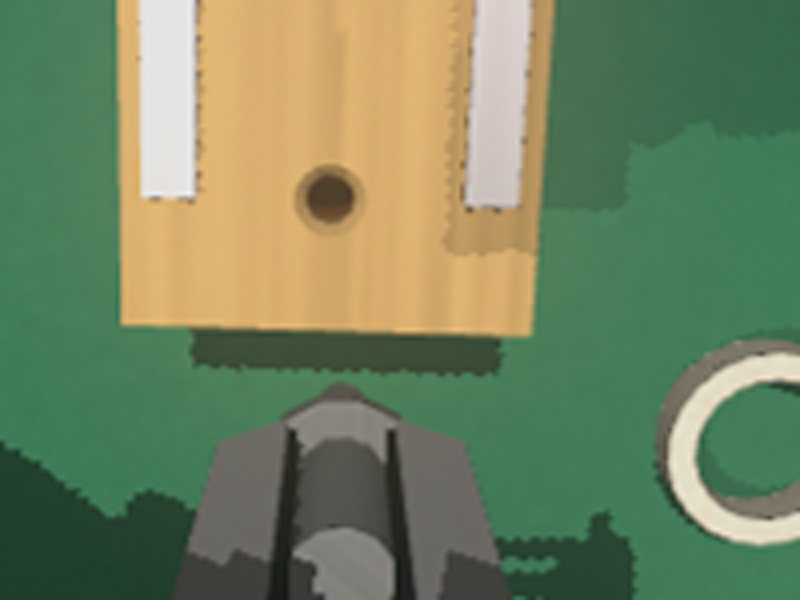

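The crop shows the shut lid with its hole at (282,178) full-frame. The held pin has its grip top near (286,270), its collar around (285,233), and its tip at about (285,226). Next I'll compute the hole and the pin axis.

Run:
```python
from h import *
f=load('wrist'); c=cloud(f); s=sense()
w=(np.hypot(c[...,0]-.534,c[...,1]+.07)<.03)&(np.hypot(c[...,0]-.534,c[...,1]+.07)>.012)&(c[...,2]>.08)
q=c[w]; A=np.c_[q[:,:2]-[.534,-.07],np.ones(len(q))]; pl=np.linalg.lstsq(A,q[:,2],rcond=None)[0]; print('face',pl,len(q))
print('hole',P(f,282.1,178.4,z=pl[2]))
t=s['position']; rel=c-t; Rm=R.from_euler('xyz',s['eef_rot']).as_matrix(); tl=rel@Rm
for n,lo,hi in(('top',-.036,-.028),('collar',.0,.009),('shaft',.01,.05)):
  m=(tl[...,2]>lo)&(tl[...,2]<hi)&(np.hypot(tl[...,0],tl[...,1])<(.02 if n!='top' else .0095))
  q=tl[m]; print(n,m.sum(),np.median(q,0).round(4), q.min(0).round(4),q.max(0).round(4)) if m.sum()>3 else print(n,0)
```

```text
face [-0.48590829  1.55105486  0.31383685] 27947
hole [ 0.52476808 -0.03353497  0.31383685]
top 596 [-0.0004  0.     -0.0313] [-0.0092 -0.0069 -0.0358] [ 0.0066  0.0075 -0.028 ]
collar 324 [ 0.0084 -0.0001  0.0036] [ 0.0015 -0.0095  0.0002] [0.0123 0.0099 0.0084]
shaft 20 [0.0031 0.0001 0.0375] [ 0.0018 -0.0034  0.0344] [0.0035 0.0036 0.044 ]
```

Run:
```python
from h import *
f=load('wrist'); c=cloud(f)
d=np.hypot(c[...,0]-.534,c[...,1]+.07)
w=(d<.03)&(d>.012)&(c[...,2]>.085)&(c[...,2]<.11)
q=c[w]; A=np.c_[q[:,:2]-[.534,-.07],np.ones(len(q))]; pl=np.linalg.lstsq(A,q[:,2],rcond=None)[0]; print('face',pl,len(q))
h=P(f,282.1,178.4,z=pl[2]); print('hole',h)
im=f['pixels'].astype(int).sum(2); u0,v0=282,178
m=np.zeros((420,560),np.uint8); m[v0-9:v0+10,u0-9:u0+10]=(im[v0-9:v0+10,u0-9:u0+10]<260)
n,l,st,ce=cv2.connectedComponentsWithStats(m); i=1+st[1:,4].argmax(); print(st[i],ce[i],P(f,*ce[i],z=pl[2]))
p=sense()['position']+np.array([.0004,-.0013,0]); print('shift/400',(h-p)/.4, 'C/yaw pred',[.5093+.085*.294,.0115-.085*.956])
```

```text
face [ 0.00982372 -0.0359055   0.09694602] 2152
hole [ 0.53390378 -0.06871004  0.09694602]
[277 174  11  11  98] [282.05102041 179.03061224] [ 0.53406529 -0.06935889  0.09694602]
shift/400 [-0.02792753  0.06224559 -0.31485729] C/yaw pred [0.5342899999999999, -0.06976]
```

>>> {"api": "move_arm", "payload": {"commands": [{"dx": -0.014,"dy": 0.03,"dz": 0,"ax": 0,"ay": 0,"az": 0},{"dx": -0.0277,"dy": 0.061,"dz": -0.03,"ax": 0,"ay": 0,"az": 0},{"dx": -0.0277,"dy": 0.061,"dz": -0.09,"ax": 0,"ay": 0,"az": 0},{"dx": -0.0277,"dy": 0.061,"dz": -0.14,"ax": 0,"ay": 0,"az": 0},{"dx": -0.0277,"dy": 0.061,"dz": -0.16,"ax": 0,"ay": 0,"az": 0},{"dx": -0.0277,"dy": 0.061,"dz": -0.17,"ax": 0,"ay": 0,"az": 0},{"dx": -0.0277,"dy": 0.061,"dz": -0.17,"ax": 0,"ay": 0,"az": 0},{"dx": -0.0277,"dy": 0.061,"dz": -0.17,"ax": 0,"ay": 0,"az": 0},{"dx": -0.0277,"dy": 0.061,"dz": -0.18,"ax": 0,"ay": 0,"az": 0},{"dx": -0.0277,"dy": 0.061,"dz": -0.19,"ax": 0,"ay": 0,"az": 0},{"dx": -0.0277,"dy": 0.061,"dz": -0.2,"ax": 0,"ay": 0,"az": 0},{"dx": -0.0277,"dy": 0.061,"dz": -0.21,"ax": 0,"ay": 0,"az": 0},{"dx": -0.0277,"dy": 0.061,"dz": -0.22,"ax": 0,"ay": 0,"az": 0},{"dx": -0.0277,"dy": 0.061,"dz": -0.22,"ax": 0,"ay": 0,"az": 0},{"dx": -0.0277,"dy": 0.061,"dz": -0.22,"ax": 0,"ay": 0,"az": 0}]}}

```text
time: 17.23
position: [0.5335, -0.0693, 0.1345]
eef_rot: [-3.141, -0.001, 1.891]
wrist_force: [0.5, 0.4, -1.1]
opening: 0.0143
grasp_force: 30.0
```

>>> {"api": "move_arm", "payload": {"commands": [{"dx": 0,"dy": 0,"dz": -0.006,"ax": 0,"ay": 0,"az": 0},{"dx": 0,"dy": 0,"dz": -0.012,"ax": 0,"ay": 0,"az": 0},{"dx": 0,"dy": 0,"dz": -0.018,"ax": 0,"ay": 0,"az": 0},{"dx": 0,"dy": 0,"dz": -0.024,"ax": 0,"ay": 0,"az": 0},{"dx": 0,"dy": 0,"dz": -0.03,"ax": 0,"ay": 0,"az": 0},{"dx": 0,"dy": 0,"dz": -0.036,"ax": 0,"ay": 0,"az": 0},{"dx": 0,"dy": 0,"dz": -0.042,"ax": 0,"ay": 0,"az": 0},{"dx": 0,"dy": 0,"dz": -0.048,"ax": 0,"ay": 0,"az": 0},{"dx": 0,"dy": 0,"dz": -0.048,"ax": 0,"ay": 0,"az": 0}]}}

```text
time: 17.98
position: [0.5334, -0.0692, 0.1152]
eef_rot: [-3.141, -0.001, 1.891]
wrist_force: [0.1, -0.3, -1.3]
opening: 0.0142
grasp_force: 30.0
```

>>> {"api": "move_arm", "payload": {"commands": [{"dx": 0,"dy": 0,"dz": -0.008,"ax": 0,"ay": 0,"az": 0},{"dx": 0,"dy": 0,"dz": -0.016,"ax": 0,"ay": 0,"az": 0},{"dx": 0,"dy": 0,"dz": -0.024,"ax": 0,"ay": 0,"az": 0},{"dx": 0,"dy": 0,"dz": -0.03,"ax": 0,"ay": 0,"az": 0},{"dx": 0,"dy": 0,"dz": -0.035,"ax": 0,"ay": 0,"az": 0},{"dx": 0,"dy": 0,"dz": -0.04,"ax": 0,"ay": 0,"az": 0},{"dx": 0,"dy": 0,"dz": -0.044,"ax": 0,"ay": 0,"az": 0},{"dx": 0,"dy": 0,"dz": -0.046,"ax": 0,"ay": 0,"az": 0},{"dx": 0,"dy": 0,"dz": -0.046,"ax": 0,"ay": 0,"az": 0},{"dx": 0,"dy": 0,"dz": -0.046,"ax": 0,"ay": 0,"az": 0}]}}

```text
time: 18.82
position: [0.5341, -0.0697, 0.0982]
eef_rot: [3.141, 0.001, 1.892]
wrist_force: [-2.4, -0.5, 6.4]
opening: 0.0146
grasp_force: 30.0
```

>>> {"api": "move_arm", "payload": {"commands": [{"dx": 0,"dy": 0,"dz": -0.002,"ax": 0,"ay": 0,"az": 0},{"dx": 0,"dy": 0,"dz": -0.004,"ax": 0,"ay": 0,"az": 0},{"dx": 0,"dy": 0,"dz": -0.004,"ax": 0,"ay": 0,"az": 0},{"dx": 0,"dy": 0,"dz": -0.004,"ax": 0,"ay": 0,"az": 0}]}}

```text
time: 19.15
position: [0.5342, -0.0697, 0.0981]
eef_rot: [3.142, 0.001, 1.892]
wrist_force: [-4.8, 0.1, 12.6]
opening: 0.0144
grasp_force: 30.0
```

Run:
```python
from h import *
C=np.array([.5093,.0115]);y=np.radians(17.1)
f=grab('scene')
for n in('scene','side'):
  g=f if n=='scene' else grab(n)
  w=cloud(g).reshape(-1,3); r=w[:,:2]-C; jx=r@[np.cos(y),np.sin(y)]; jy=r@[-np.sin(y),np.cos(y)]
  for a in (-.115,-.1,-.05,0.,.05,.09):
    z=w[(abs(jx)<.05)&(abs(jy-a)<.006)&(w[:,2]>.08)&(w[:,2]<.108),2]; print(n,a,len(z),np.percentile(z,[10,50,90]).round(4) if len(z) else '')
print(sense()['wrist_force'],sense()['position'])
save(g,'s5.png',(220,170,380,280),5)
```

```text
scene -0.115 43 [0.0899 0.092  0.0939]
scene -0.1 49 [0.0892 0.0922 0.0947]
scene -0.05 103 [0.0892 0.0924 0.0953]
scene 0.0 108 [0.0904 0.0933 0.0963]
scene 0.05 107 [0.0902 0.0926 0.0957]
scene 0.09 118 [0.0899 0.0922 0.0953]
side -0.115 121 [0.083  0.0897 0.092 ]
side -0.1 106 [0.0877 0.0903 0.097 ]
side -0.05 42 [0.0889 0.0922 0.0954]
side 0.0 49 [0.0887 0.092  0.0959]
side 0.05 22 [0.0884 0.091  0.0927]
side 0.09 10 [0.0882 0.0918 0.0942]
[-5.7073653   0.87579293 11.83975062] [ 0.53418749 -0.06969865  0.09811953]
```

View pics/s5.png

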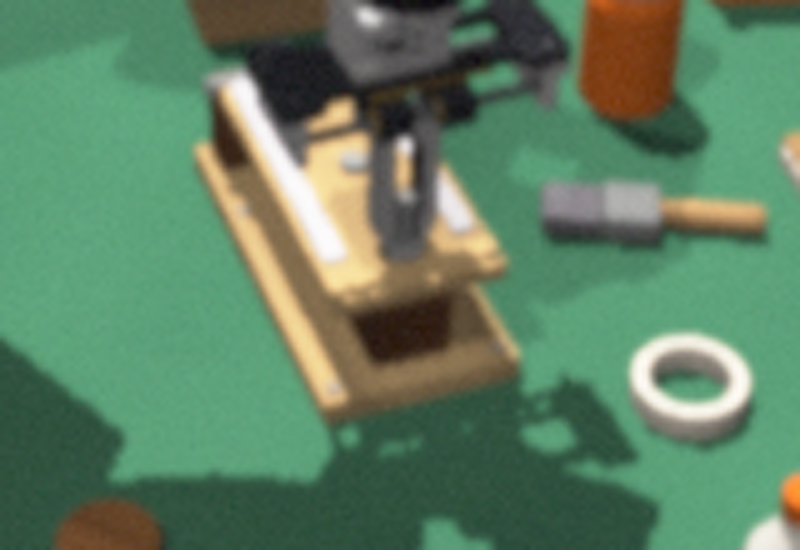

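The lid is flat at its shut height. The stop is rigid: 12 N of press, with z unmoved. I'll add a little push and hand in.

>>> {"api": "move_arm", "payload": {"commands": [{"dx": 0,"dy": 0,"dz": -0.002,"ax": 0,"ay": 0,"az": 0},{"dx": 0,"dy": 0,"dz": -0.002,"ax": 0,"ay": 0,"az": 0},{"dx": 0,"dy": 0,"dz": -0.002,"ax": 0,"ay": 0,"az": 0},{"dx": 0,"dy": 0,"dz": -0.002,"ax": 0,"ay": 0,"az": 0},{"dx": 0,"dy": 0,"dz": -0.002,"ax": 0,"ay": 0,"az": 0}]}}

```text
time: 19.67
position: [0.5342, -0.0697, 0.0981]
eef_rot: [3.142, 0.001, 1.892]
wrist_force: [-6.7, -0.2, 16.2]
opening: 0.0143
grasp_force: 30.0
```

```bash
python3 -c "
from h import *
s=sense(); print(s['position'],s['wrist_force'],s['grasp_force']); print(order.close_job())"
```

```text
[ 0.53417825 -0.06970449  0.09806166] [-6.69910186 -0.17151341 16.21563856] 30.00951737165451
the job is handed in; nothing more can be done
None
```

The job is handed in at about 20 s: the cap is seated level on the cup, the jig is shut over it, and the collared pin is through both holes with the gripper still pressing it down at about 16 N; the verdict was not shown.

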